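Eject a pressed incense tablet with the two-stage button and pack it

ROBOT

A 6-joint arm with a two-finger parallel gripper is mounted at the origin on the work surface. World frame = base frame: x ahead of the robot, y to its left, z up, the work surface at z = 0. Lengths are in m, angles in rad, forces in N, time in s.
With the tool pointing down it reaches from about 0.275 to 0.825 m from the base axis. Payload 4.9 kg.
Tool frame: the origin (TCP) lies midway between the tips of the shut fingers; the grasp point (between the pads) lies 19 mm behind it (grip_point_offset is the distance from the TCP to the grasp point, in m); z points along the fingers, x is the direction in which the jaws open and shut, and the axes are right-handed (so a half turn about z gives the same grasp; the last joint's range is limited). The gripper opens to 85 mm and grips with 20 to 120 N. Pads are 22 mm wide; open, the fingers measure 114 mm over their backs; the gripper's body (76 mm by 85 mm) begins 54 mm behind the grasp point. The pads swing forward as they close: fully open they stand 13 mm farther back than shut.
Start: joints at [1.061, 0.326, -0.193, 1.052, 0, 1.437], TCP at [0.202, 0.512, 0.231] pointing down, gripper open.
Joint ranges: [-2.65, 2.65], [-0.97, 1.79], [-1.3, 1.35], [-1.93, 2.1], [-1.47, 1.37], [-3.14, 3.14]. Speed limits (rad/s): [2.57, 2.57, 3.14, 3.14, 3.14, 3.14].

INTERFACE

Orientations are given as a rotation vector (axis times angle).
In Python, from cell import * gives the robot as it stands. Calls block until the motion is done:
- movep(position, orientation): joint-space move of the TCP to a pose.
- move_l(position, velocity=0.15, rot=None, until_force=None): straight line of the TCP; rot=None keeps the orientation; velocity is the mean speed in m/s. With until_force (N) it stops when the force on the tool has changed by that much, and returns True; else False.
- set_joints(angles): joint-space move.
- let_go() and grab(newtons=None): open the fingers fully, or close them until they stop; newtons is the grip in N (None keeps the last).
- sleep(seconds).
- ik(position, orientation): joint angles nearest the present ones, or None.
- get_state(): the state.
- grab_frame(name): name is "side" or "top" or "wrist"; returns a dict with "img" (400x640x3 uint8, red, green, blue), "fx", "fy", "cx", "cy" (pixels), "cam_to_world" (4x4, takes a point from camera to world coordinates); the wrist camera has in their place "T_tool_cam" (4x4, takes a point from camera to tool coordinates, whose origin is the TCP and whose axes are the tool frame's). Camera axes: x right, y down, z forward; pixel columns grow to the right and rows downward; lengths in m; the calibration is good to about 2 mm. A picture is of the moment at which its call begins: read the wrist's pose just before it. There is no depth.
A pose or a line that the arm cannot do raises MotionError and nothing moves.
- sign_off(): hands the job in, once; it reports no verdict.
Trained networks look in the newest picture that a camera, given by its name, has taken for a name from the list of things; names that differ only in an ending like _2 or _b are one class to them, and where a whole thing is asked for, a point or a joint stands for the part that bears it (a point fixed in the world has none). Each returns a list of dicts, best first, with "score" (0 to 1); they miss things now and then, are a little off and sometimes report something else, mostly with a low value. They report only what shows in the picture. A call takes as long as a camera call. They do not tell look-alikes from the thing itself.
- spot_in(camera, name): "centre" ([column, row] in pixels, amid what is visible of it).
- silhouettes(camera, name): "mask" (400x640 bool, what is visible of it) and "centre" ([column, row] in pixels, amid what is visible of it).
- tip_of(camera, name): "centre" ([column, row] in pixels: a listed point, or the origin of a listed thing).
The state is a dict: "clock": time; "q": joint angles; "joint_velocities": joint speeds; "tau": joint torques, N m; "position": TCP position; "eef_rot": TCP orientation; "contact_force": force on the tool from outside, world axes, zero at the start; "wrist_torque": the same for the moment, N m; "finger_gap": opening from 0.0 (shut) to 1.0 (fully open).
Only numpy, scipy, OpenCV 4.12 (cv2) and the standard library are available. Lean on these libraries where they do the work, as an engineer would, in place of code of your own. Each camera call takes 0.05 s, during which the arm holds its last target.

TASK

Press the red button on the green console down to its halfway stop, hold it there for a second, then press it all the way down so that it latches and the die pushes up the incense tablet. Lift the tablet out of the die and set it down flat, rosette up, without dropping it, in the empty compartment of the cardboard tray. Leave the packed tablet, the jar, the tin and the brass dish where they are.

Things in the scene. Friction and masses are not known exactly. Their poses are not given: they have to be found in the camera images.
- console: Fixed green console, 164 deep (x) x 120 wide (y) x 302 mm high; origin at the centre of its underside, front towards its -x. Its lower front is a desk sloping at 27 deg that carries the red button. The head overhangs it (front face at x = -35 mm, underside at z = 222 mm), so the button can be reached only by coming in tilted, roughly along its own axis.
- button_base: Yellow disc (64 mm) on the slope; origin where the button's axis meets the slope, z along that axis out of the slope (27 deg from vertical, up and to the console's front), y sideways. On it a steel collar (44 mm diameter) and the flat red cap (32 mm), top 16 mm beyond the collar. Both are screwed to a height that is not reported: the free cap's top is 26 to 34 mm from the origin along z.
- button (a joint): First stage of the red two-stage button: spring travel of the cap along its axis in m, 0 free, 0.005 at the halfway stop and beyond it. Light: 1 N rising to 3 N. Springs back to 0 when let go.
- plunger (a joint): Second stage: travel in m beyond the halfway stop, 0 at the start, 0.005 fully down, a rigid end. It does not move until about 11 N (10 to 12) press the cap and stays where it is pushed for good: if it is pushed before the pause at the halfway stop, the job is spoilt. It drives the die's ejector, which rises by 4 times this (20 mm in all).
- die: Fixed open steel die block, 100 (x) x 120 (y) x 48 mm high, origin at the centre of its underside. The tablet lies in a cavity 38 (x) x 58 (y) mm in the middle of its top, at first 2 mm below the top. With the button fully down the ejector has raised it: its top is then 66 mm above the origin, 18 mm stand proud and 8 mm are still in the cavity; lift straight up.
- tablet: Loose brown pressed-incense tablet with a gold rosette on top, box 36 (x) x 56 (y) x 26 mm high, about 70 g, origin at the centre of its underside, axes along the die's while in it.
- tray: Fixed low open cardboard tray, 190 (x) x 120 (y) mm, walls 18 mm high and 4 mm thick, floor 3 mm, origin at the centre of its underside. A wall across the middle makes two compartments, each 89 (x) x 112 (y) mm inside: the one at -x holds a packed tablet, the one at +x is empty.
- slot (a point): Centre of the empty compartment's floor (3 mm above the tray's underside), axes as the tray's.
- packed: Bystander: a tablet like the other one, loose in the tray's other compartment; origin at the centre of its underside.
- jar: Bystander: loose amber jar with a red cap, 56 mm diameter, 85 mm high; origin at the centre of its underside.
- tin: Bystander: loose steel tin with a yellow label, 60 mm diameter, 80 mm high; origin at the centre of its underside.
- dish: Bystander: loose brass dish, 80 mm diameter, 30 mm high; origin at the centre of its underside.
There are look-alikes about, which are no part of the job. What is shaped like the tray but orange or pink is not meant.

How it is judged:
On the way, in this order (a step that is already met when the one before it is completed fails the run):
1. the button is held at its halfway stop (first stage over 4 mm, second stage under 1 mm) for 0.6 s (value of joint button above 0.004 m and value of joint plunger below 0.001 m), for 0.6 s.
2. the button is pressed fully down (second stage over 4 mm) (value of joint plunger above 0.004 m), for 0.1 s.
3. the fingers lift the tablet out of the cavity, its underside above the die's top (z of tablet in the frame of die above 0.05 m and contact force between tablet and the fingers above 0.3 N), for 0.1 s.
At the end, for the whole second after the job is handed in: The button is let go with its second stage latched down (over 4 mm); the tablet lies flat (within 0.1 rad) and at rest on the floor of the tray's empty compartment (underside within 4 mm of the floor, its centre within 34 mm in x and 45 mm in y of the compartment's centre), rosette up (value of joint plunger above 0.004 m and value of joint button below 0.001 m and x of tablet in the frame of slot between -0.034 and 0.034 m and y of tablet in the frame of slot between -0.045 and 0.045 m and z of tablet in the frame of slot below 0.004 m and angle between tablet's own z axis and vertical below 0.1 rad and linear speed of tablet below 0.01 m/s); the robot touches nothing.
It fails at once if a bystander (packed tablet, jar, tin or dish) is moved by more than 20 mm (distance of any of packed, jar, tin, dish from where it was at the start of the episode above 0.02 m).
It fails at once if the tablet is dropped or thrown: away from the die, it moves faster than 0.6 m/s while no finger touches it (horizontal distance between tablet and die above 0.06 m and linear speed of tablet above 0.6 m/s and contact force between tablet and the fingers below 0.01 N).
It also fails if it takes over 62 s, if anything falls off the work surface, if the arm or the gripper's body presses on something with over 40 N, if the wrist force passes 120 N, or if a joint passes its speed limit or range.

## Working session

There is one attempt and no reset: what is moved stays moved. The work goes in short steps, each a Python script; the robot and the scene stay as the last script left them, time stands still between calls to the robot, and variables do not carry over. Pictures are saved under pics/ and viewed, and the job is handed in when it is done.

```bash
ls; mkdir -p pics; python3 - <<'E'
from cell import *
import cv2
s=get_state(); print(s)
for n in ("side","top","wrist"):
    f=grab_frame(n); cv2.imwrite(f"pics/{n}0.png",f["img"][:,:,::-1]); print(n,f["fx"],f["cx"],f["cy"],f.get("cam_to_world",f.get("T_tool_cam")))
    for k in ("console","button_base","button","die","tablet","tray","slot","packed","jar","tin","dish"):
        r=tip_of(n,k); print(k,[(d["centre"],round(d["score"],2)) for d in r[:3]])
print(get_state()["clock"])
E
```

```text
pics
{'clock': 0.0, 'q': array([ 1.06080335e+00,  3.26957172e-01, -1.93587345e-01,  1.05198453e+00,
        2.94053628e-05,  1.43656629e+00]), 'joint_velocities': array([ 0.00034416,  0.00064832, -0.00122017, -0.00121893,  0.0008088 ,
       -0.00047024]), 'tau': array([ 7.54549401e-04, -4.43393719e+01,  2.62442172e+01,  1.54971593e-02,
       -1.45425256e-04, -6.92283521e-06]), 'position': array([0.20155248, 0.5111188 , 0.23049328]), 'eef_rot': array([ 2.59664619e+00,  1.76701090e+00, -2.45490193e-03]), 'contact_force': array([-0.32320419,  0.2886484 , -0.12459128]), 'wrist_torque': array([-0.00355059, -0.04684437,  0.01171724]), 'finger_gap': 0.9951605975876865}
side 506.56948743823585 322.4722821960025 199.85725446471815 [[ 0.84994664 -0.3933739   0.35049633 -0.00375405]
 [-0.52669749 -0.61742441  0.58427464 -0.74946729]
 [-0.0134334  -0.68120781 -0.73196685  1.0115454 ]
 [ 0.          0.          0.          1.        ]]
console [([381.1, 192.6], 0.74)]
button_base [([378.5, 165.5], 0.63)]Traceback (most recent call last):
  File "<stdin>", line 7, in <module>
ValueError: it knows: button_base, console, die, dish, jar, packed, slot, tablet, tin, tray
```

```bash
python3 - <<'E'
from cell import *
import cv2
for n in ("side","top","wrist"):
    f=grab_frame(n); cv2.imwrite(f"pics/{n}0.png",f["img"][:,:,::-1]); print(n,f["fx"],f["fy"],f["cx"],f["cy"],f.get("cam_to_world",f.get("T_tool_cam")))
    for k in ("console","button_base","die","tablet","tray","slot","packed","jar","tin","dish"):
        r=tip_of(n,k); print(k,[(d["centre"],round(d["score"],2)) for d in r[:3]])
print(get_state()["clock"])
E
```

```text
side 506.56948743823585 506.56948743823585 322.4722821960025 199.85725446471815 [[ 0.84994664 -0.3933739   0.35049633 -0.00375405]
 [-0.52669749 -0.61742441  0.58427464 -0.74946729]
 [-0.0134334  -0.68120781 -0.73196685  1.0115454 ]
 [ 0.          0.          0.          1.        ]]
console [([387.1, 192.8], 0.57)]
button_base [([377.1, 166.5], 0.83)]
die [([285.8, 151.7], 0.75)]
tablet [([284.6, 147.0], 0.43)]
tray [([373.6, 290.5], 0.86), ([226.5, 193.5], 0.79), ([289.6, 369.0], 0.72)]
slot [([241.6, 188.7], 0.93), ([310.0, 361.1], 0.82), ([376.0, 164.4], 0.74)]
packed [([355.5, 305.2], 0.8)]
jar [([342.7, 130.4], 0.91)]
tin [([466.6, 254.7], 0.67)]
dish [([311.0, 225.1], 0.8)]
top 520.7363564679792 520.7363564679792 312.6060473502846 199.04985637083524 [[-0.06521777 -0.97480564  0.21330869  0.14828624]
 [-0.9978532   0.06498798 -0.00809675 -0.00860792]
 [-0.00596974 -0.21337881 -0.9769513   1.44217053]
 [ 0.          0.          0.          1.        ]]
console [([307.3, 144.3], 0.95)]
button_base [([304.5, 138.5], 0.61), ([392.2, 205.1], 0.24)]
die [([209.0, 201.2], 0.72)]
tablet [([207.2, 199.4], 0.62)]
tray [([399.1, 123.7], 0.72), ([396.7, 204.2], 0.56), ([428.8, 297.7], 0.55)]
slot [([390.5, 192.0], 0.98), ([433.9, 283.8], 0.96), ([228.1, 257.8], 0.74)]
packed [([400.6, 226.1], 0.84)]
jar [([201.3, 136.2], 0.59)]
tin [([399.5, 120.6], 0.81)]
dish [([308.3, 217.4], 0.61)]
wrist 331.3673586781248 331.3673586781248 321.11545846311765 199.10384123000398 [[ 9.99999959e-01  1.99029311e-04 -2.04003192e-04  1.04683560e-03]
 [-1.24078760e-04  9.48404879e-01  3.17061777e-01 -8.19585218e-02]
 [ 2.56582209e-04 -3.17061739e-01  9.48404865e-01 -1.42142736e-01]
 [ 0.00000000e+00  0.00000000e+00  0.00000000e+00  1.00000000e+00]]
console []
button_base []
die [([239.8, 395.5], 0.87)]
tablet []
tray [([134.4, 288.1], 0.87)]
slot [([150.2, 316.8], 0.77)]
packed []
jar []
tin []
dish []
1.8
```

View pics/side0.png

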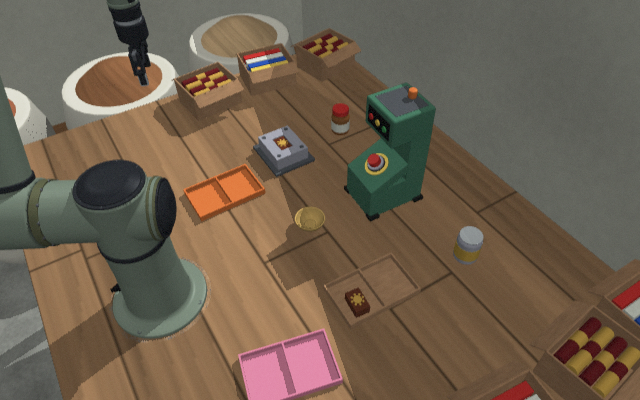

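View pics/top0.png

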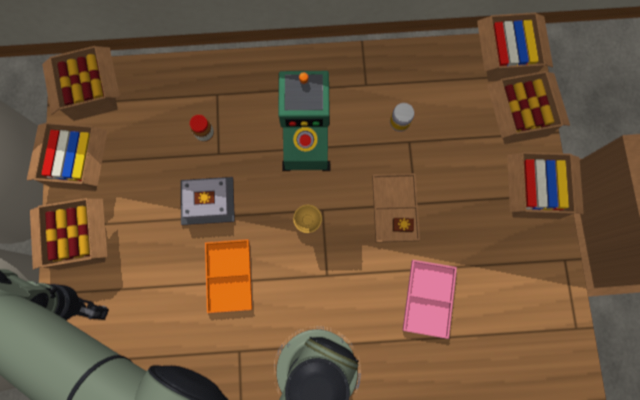

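View pics/wrist0.png

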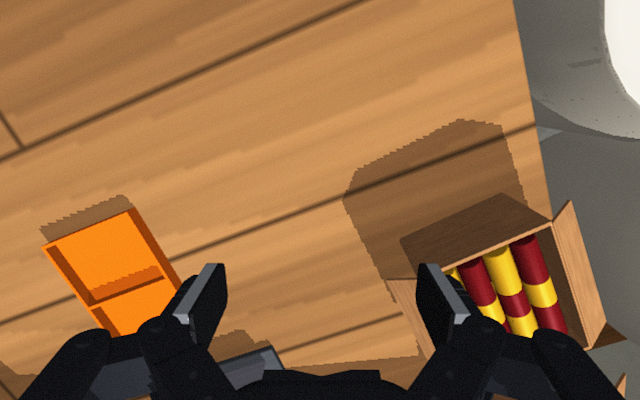

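The side view shows the console (390,150) with its button at (376,163), the die at (284,147), the cardboard tray at (373,288), and the orange and pink decoys. In the top view the button is at (305,140), the die at (207,200), and the tray at (395,207) with its empty compartment at about (394,190). I'll triangulate these next.

```bash
cat > h.py <<'E'
import numpy as np, cv2
from scipy.spatial.transform import Rotation as R
S=dict(f=506.56948743823585,c=(322.4722821960025,199.85725446471815),T=np.array([[0.84994664,-0.3933739,0.35049633,-0.00375405],[-0.52669749,-0.61742441,0.58427464,-0.74946729],[-0.0134334,-0.68120781,-0.73196685,1.0115454],[0,0,0,1]]))
T=dict(f=520.7363564679792,c=(312.6060473502846,199.04985637083524),T=np.array([[-0.06521777,-0.97480564,0.21330869,0.14828624],[-0.9978532,0.06498798,-0.00809675,-0.00860792],[-0.00596974,-0.21337881,-0.9769513,1.44217053],[0,0,0,1]]))
Ttc=np.array([[9.99999959e-01,1.99029311e-04,-2.04003192e-04,1.04683560e-03],[-1.24078760e-04,9.48404879e-01,3.17061777e-01,-8.19585218e-02],[2.56582209e-04,-3.17061739e-01,9.48404865e-01,-1.42142736e-01],[0,0,0,1]])
def W(pos,rv):
    M=np.eye(4);M[:3,:3]=R.from_rotvec(rv).as_matrix();M[:3,3]=pos
    return dict(f=331.3673586781248,c=(321.11545846311765,199.10384123000398),T=M@Ttc)
def ray(c,p):
    d=c["T"][:3,:3]@np.array([(p[0]-c["c"][0])/c["f"],(p[1]-c["c"][1])/c["f"],1]);return c["T"][:3,3],d/np.linalg.norm(d)
def tri(obs):
    A=np.zeros((3,3));b=np.zeros(3);L=[ray(c,p) for c,p in obs]
    for o,d in L:
        P=np.eye(3)-np.outer(d,d);A+=P;b+=P@o
    x=np.linalg.solve(A,b);return x,max(np.linalg.norm((np.eye(3)-np.outer(d,d))@(x-o)) for o,d in L)
def atz(c,p,z):
    o,d=ray(c,p);return o+d*(z-o[2])/d[2]
def proj(c,X):
    X=np.atleast_2d(X);q=(X-c["T"][:3,3])@c["T"][:3,:3];return q[:,:2]/q[:,2:]*c["f"]+c["c"]
E
python3 - <<'E'
from h import *
for k,s,t in [("console",(384,192.7),(307.3,144.3)),("bb",(377.5,166),(304.5,138.5)),("die",(285.8,151.7),(209,201.2)),("tablet",(284.6,147),(207.2,199.4)),("tray",(373.6,290.5),(396.7,204.2)),("slot",(376,280),(390.5,192)),("packed",(355.5,305.2),(400.6,226.1)),("jar",(342.7,130.4),(201.3,136.2)),("tin",(466.6,254.7),(399.5,120.6)),("dish",(311,225.1),(308.3,217.4))]:
    x,e=tri([(S,s),(T,t)]);print(k,x.round(3),round(e,4))
for n,f in(("side",(290,60,440,220)),("side",(240,110,330,190)),("side",(310,240,430,330)),("top",(265,60,350,180)),("top",(170,165,250,235)),("top",(360,165,430,250))):
    im=cv2.imread(f"pics/{n}0.png");x0,y0,x1,y1=f;c=cv2.resize(im[y0:y1,x0:x1],None,fx=4,fy=4,interpolation=cv2.INTER_CUBIC);cv2.imwrite(f"pics/c_{n}_{x0}.png",c)
E
```

```text
console [ 0.627 -0.017  0.01 ] 0.0041
bb [ 0.606 -0.009  0.116] 0.0011
die [0.478 0.268 0.017] 0.0055
tablet [0.478 0.27  0.034] 0.004
tray [ 0.429 -0.255  0.005] 0.0024
slot [ 0.457 -0.238  0.009] 0.01
packed [ 0.37  -0.262 -0.   ] 0.0009
jar [ 0.687  0.29  -0.013] 0.0109
tin [ 0.682 -0.29   0.   ] 0.001
dish [ 0.409 -0.004  0.002] 0.0019
```

```bash
python3 - <<'E'
import cv2,numpy as np
def pad(i,w,h):
    o=np.zeros((h,w,3),np.uint8);i=i[:h,:w];o[:i.shape[0],:i.shape[1]]=i;return o
a=[cv2.imread(f"pics/c_{n}.png") for n in("top_170","top_360")]
cv2.imwrite("pics/m1.png",np.hstack([pad(a[0],400,340),pad(a[1],400,340)]))
E
```

```text
(no output)
```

View pics/m1.png

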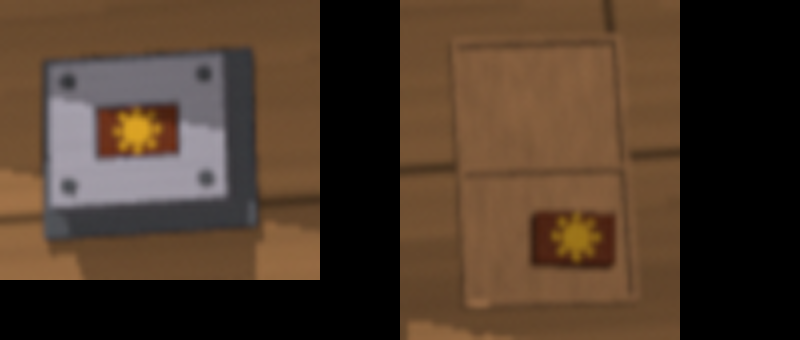

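View pics/c_top_265.png

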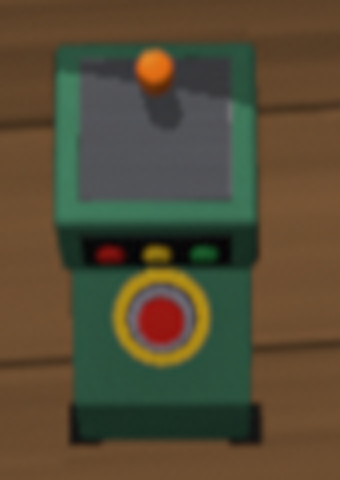

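View pics/c_side_290.png

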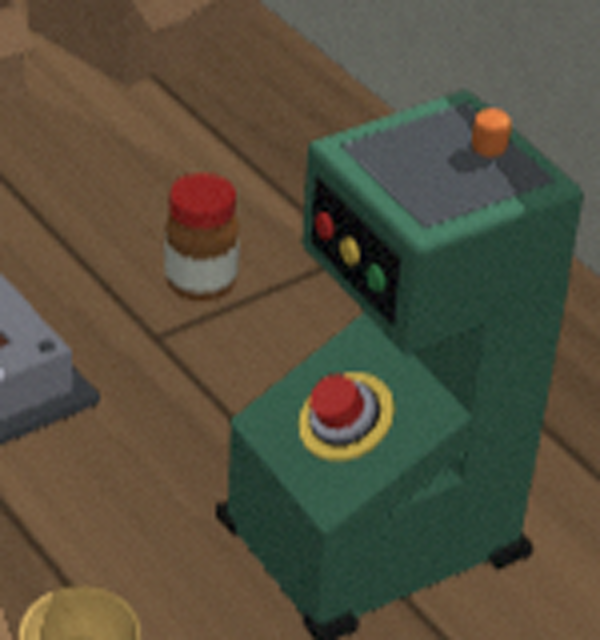

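```bash
python3 - <<'E'
from h import *
t=lambda ox,oy,L:[(ox+x/4,oy+y/4) for x,y in L]
def show(name,c,P,z):
    X=[atz(c,p,z) for p in P];print(name,[x[:2].round(3).tolist() for x in X])
    for i in range(len(X)):
        d=X[(i+1)%len(X)]-X[i];print("   len",round(np.linalg.norm(d),3),"ang",round(np.degrees(np.arctan2(d[1],d[0])),1))
    print("  mean",np.mean(X,0).round(4))
show("roof top",T,t(265,60,[(57,45),(255,44),(257,222),(57,222)]),.302)
show("roof side",S,t(290,60,[(465,95),(310,145),(425,245),(580,190)]),.302)
show("die plate",T,t(170,165,[(47,62),(223,52),(226,197),(50,207)]),.048)
show("tablet",T,t(170,165,[(97,107),(178,103),(180,153),(98,158)]),.046)
show("tray",T,t(360,165,[(52,38),(217,35),(235,298),(65,305)]),.018)
for n in("side","top"):
    im=cv2.imread(f"pics/{n}0.png").astype(int)
    x0,y0,x1,y1=(360,145,395,185) if n=="side" else (290,125,325,160)
    m=np.zeros(im.shape[:2],bool);b,g,r=[im[y0:y1,x0:x1,i] for i in range(3)]
    m[y0:y1,x0:x1]=(r>110)&(g<70)&(b<70)
    yy=(r>110)&(g>90)&(b<90)
    ys,xs=np.nonzero(m);print(n,"red",len(xs),xs.mean(),ys.mean(),xs.min(),xs.max(),ys.min(),ys.max())
    Y=np.argwhere(yy)[:,::-1]+[x0,y0];e=cv2.fitEllipse(cv2.convexHull(Y.astype(np.float32)));print(e)
E
```

```text
roof top [[0.712, 0.041], [0.704, -0.076], [0.593, -0.07], [0.601, 0.046]]
   len 0.117 ang -93.6
   len 0.112 ang 176.5
   len 0.116 ang 86.1
   len 0.111 ang -3.0
  mean [ 0.6524 -0.0148  0.302 ]
roof side [[0.71, 0.034], [0.601, 0.044], [0.601, -0.068], [0.706, -0.076]]
   len 0.109 ang 175.2
   len 0.112 ang -90.3
   len 0.106 ang -4.3
   len 0.11 ang 88.1
  mean [ 0.6545 -0.0164  0.302 ]
die plate [[0.529, 0.338], [0.528, 0.216], [0.426, 0.217], [0.427, 0.337]]
   len 0.122 ang -90.5
   len 0.102 ang 179.4
   len 0.12 ang 89.5
   len 0.102 ang 0.5
  mean [0.4776 0.2767 0.048 ]
tablet [[0.495, 0.304], [0.494, 0.248], [0.459, 0.248], [0.459, 0.304]]
   len 0.056 ang -90.9
   len 0.035 ang -179.2
   len 0.056 ang 89.8
   len 0.036 ang 0.1
  mean [0.4771 0.276  0.046 ]
tray [[0.519, -0.195], [0.513, -0.312], [0.326, -0.304], [0.329, -0.187]]
   len 0.117 ang -92.8
   len 0.187 ang 177.7
   len 0.117 ang 88.6
   len 0.19 ang -2.5
  mean [ 0.4218 -0.2496  0.018 ]
side red 106 373.54716981132077 159.31132075471697 368 380 154 166
((376.1793212890625, 163.6667938232422), (20.12761878967285, 24.960752487182617), 56.835418701171875)
top red 111 304.9099099099099 139.7117117117117 300 310 134 145
((304.9326477050781, 138.71292114257812), (23.76546859741211, 24.03321647644043), 163.06394958496094)
```

```bash
cat >> h.py <<'E'
def rotz(yaw,tilt):
    """tool z tilted by `tilt` from down toward +x(yawed), tool x = yawed +y"""
    z=np.array([np.sin(tilt),0,-np.cos(tilt)]);x=np.array([0,1.,0]);y=np.cross(z,x)
    return (R.from_euler('z',yaw)*R.from_matrix(np.stack([x,y,z],1))).as_rotvec()
E
python3 - <<'E'
from cell import *
from h import *
print("cap",tri([(S,(373.55,159.3)),(T,(304.9,139.7))]),"ring",tri([(S,(376.2,163.7)),(T,(304.9,138.7))]))
yaw=np.radians(-3.5);t=np.radians(27);ax=R.from_euler('z',yaw).apply([-np.sin(t),0,np.cos(t)])
B,_=tri([(S,(376.2,163.7)),(T,(304.9,138.7))]);print(ax)
for d in(27,33,38,43):
  for h in(.02,.03,.15):
    p=B+ax*h;q=ik(p,rotz(yaw,np.radians(d)));print(d,h,None if q is None else np.round(q,2))
# head clearance
E
```

```text
cap (array([ 0.59133306, -0.00982889,  0.14690216]), np.float64(0.0006098700490354421)) ring (array([ 0.60089583, -0.01003193,  0.1271581 ]), np.float64(0.0006499643577161014))
[-0.45314372  0.02771546  0.89100652]
27 0.02 [-0.17  0.21 -0.74  0.15  0.05 -0.09]
27 0.03 [-0.17  0.19 -0.74  0.17  0.05 -0.09]
27 0.15 [-0.18 -0.05 -0.69  0.47  0.05 -0.11]
33 0.02 [-0.17  0.19 -0.86 -0.05  0.06 -0.09]
33 0.03 [-0.17  0.16 -0.86 -0.02  0.06 -0.09]
33 0.15 [-0.19 -0.11 -0.8   0.31  0.07 -0.11]
38 0.02 [-0.18  0.18 -0.95 -0.22  0.07 -0.09]
38 0.03 [-0.18  0.16 -0.95 -0.19  0.07 -0.09]
38 0.15 [-0.2  -0.14 -0.89  0.17  0.08 -0.11]
43 0.02 [-0.18  0.2  -1.04 -0.41  0.08 -0.09]
43 0.03 [-0.19  0.17 -1.04 -0.38  0.08 -0.09]
43 0.15 [-0.21 -0.17 -0.98  0.02  0.1  -0.11]
```

```bash
python3 - <<'E'
from cell import *
from h import *
yaw=np.radians(-3.5);t=np.radians(27);ax=R.from_euler('z',yaw).apply([-np.sin(t),0,np.cos(t)])
B=np.array([.596,-.010,.137])
grab()
for i,(h,off) in enumerate([(.15,.03),(.12,-.03)]):
    p=B+ax*h+[0,off,0]
    movep(p,rotz(yaw,np.radians(35)))
    s=get_state();f=grab_frame("wrist");cv2.imwrite(f"pics/b{i}.png",f["img"][:,:,::-1])
    np.savez(f"b{i}.npz",p=s["position"],r=s["eef_rot"]);print(s["position"],s["clock"],s["contact_force"],tip_of("wrist","button_base")[:1])
E
```

```text
[0.52816946 0.02469721 0.27072546] 4.65 [-0.11085254  0.49495718  0.70407857] [{'centre': [290.0, 157.8], 'score': 0.83}]
[ 0.54141015 -0.03725137  0.24302019] 5.125 [-0.58077824  0.41349494 -0.18023266] [{'centre': [359.9, 167.1], 'score': 0.71}]
```

View pics/b0.png

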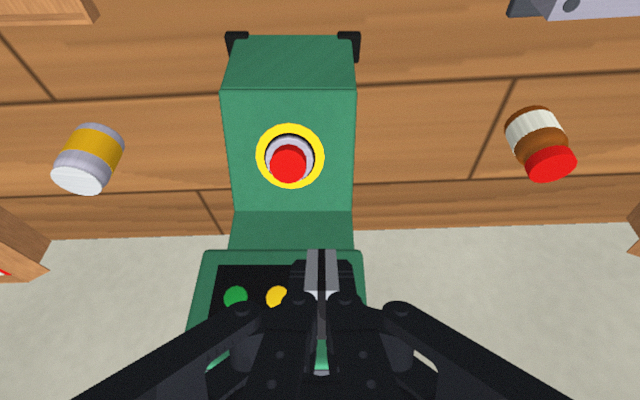

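View pics/b1.png

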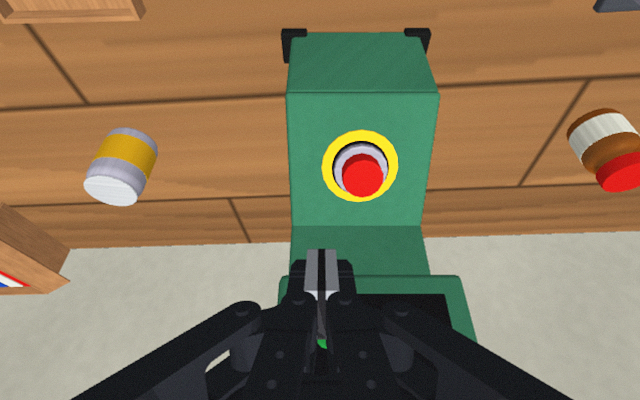

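```bash
python3 - <<'E'
from h import *
obs=[];oy=[]
for i in(0,1):
    im=cv2.imread(f"pics/b{i}.png");z=np.load(f"b{i}.npz");c=W(z["p"],z["r"])
    hsv=cv2.cvtColor(im,cv2.COLOR_BGR2HSV)
    for nm,lo,hi in(("red",(0,150,90),(8,255,255)),("yel",(22,150,120),(35,255,255))):
        m=cv2.inRange(hsv,lo,hi);n,l,st,ce=cv2.connectedComponentsWithStats(m)
        k=[j for j in range(1,n) if st[j,4]>300 and 230<ce[j][0]<420 and 120<ce[j][1]<210]
        j=max(k,key=lambda j:st[j,4]);P=np.argwhere(l==j)[:,::-1].astype(np.float32)
        e=cv2.fitEllipse(cv2.convexHull(P));print(i,nm,st[j],ce[j].round(1),e)
        (obs if nm=="red" else oy).append((c,e[0]))
t=np.radians(27)
cap,e=tri(obs);ring,e2=tri(oy);print(cap,e,ring,e2)
R_=(303.9/1,)
c2,_=tri(obs+[(S,(373.55,159.3)),(T,(304.9,139.7))]);r2,_=tri(oy+[(S,(376.2,163.7)),(T,(304.9,138.7))]);print("all",c2,_,r2)
d=c2-r2;print("axis",d/np.linalg.norm(d),np.linalg.norm(d))
# yaw: desk edges in b1: left edge (289,94)-(291,250?), front edge (287,93)-(439,94)
z=np.load("b1.npz");c=W(z["p"],z["r"])
# desk front top edge corners -> plane z? use intersect with unknown z near; slope front edge horizontal
for zz in(.09,.1,.11):
    a,b=atz(c,(287,93.5),zz),atz(c,(439,94.5),zz);d=b-a;print(zz,a,b,np.linalg.norm(d),np.degrees(np.arctan2(d[1],d[0])))
z=np.load("b0.npz");c=W(z["p"],z["r"])
for zz in(.09,.1):
    a,b=atz(c,(220,89),zz),atz(c,(357,88),zz);d=b-a;print(zz,a,b,np.linalg.norm(d),np.degrees(np.arctan2(d[1],d[0])))
E
```

```text
0 red [ 270  145   36   38 1079] [287.8 163.3] ((287.8071594238281, 163.48341369628906), (36.33564376831055, 38.066402435302734), 6.427835464477539)
0 yel [ 256  123   69   66 1564] [290.2 152.6] ((289.6373291015625, 155.47946166992188), (65.15727233886719, 69.22624969482422), 112.23744201660156)
1 red [ 342  154   41   43 1366] [361.6 174.9] ((361.7313537597656, 175.02169799804688), (40.809566497802734, 42.91043472290039), 165.017578125)
1 yel [ 322  129   76   73 1846] [358.8 161.4] ((359.489990234375, 165.25038146972656), (71.47172546386719, 76.85818481445312), 69.07005310058594)
[ 0.59254122 -0.00741097  0.14222751] 8.120295479280367e-07 [ 0.60000006 -0.00777665  0.12519044] 0.00010898559872336918
all [ 0.59250691 -0.00802033  0.14314108] 0.001506756087947835 [ 0.60183669 -0.00846531  0.12416163]
axis [-0.44105542  0.02103609  0.8972333 ] 0.02115329875289019
0.09 [ 0.55129948 -0.06374313  0.09      ] [0.55976296 0.0561109  0.09      ] 0.12015248625078018 85.9607667486495
0.1 [ 0.54420156 -0.06209258  0.1       ] [0.55228503 0.0523799  0.1       ] 0.11475753072745641 85.96076674864943
0.11 [ 0.53710364 -0.06044203  0.11      ] [0.54480709 0.0486489  0.11      ] 0.10936257520413263 85.96076674864946
0.09 [ 0.55002268 -0.0643072   0.09      ] [0.55622212 0.0554177  0.09      ] 0.11988529931881951 87.03583306066825
0.1 [ 0.54321965 -0.06035103  0.1       ] [0.54917127 0.05458795 0.1       ] 0.11509296867648104 87.03583306066827
```

```bash
python3 - <<'E'
from cell import *
from h import *
yaw=np.radians(-3.5);t=np.radians(27);ax=R.from_euler('z',yaw).apply([-np.sin(t),0,np.cos(t)])
cap=np.array([.5925,-.0080,.1425]);rv=rotz(yaw,np.radians(37))
movep(cap+ax*.03,rv); move_l(cap+ax*.010,0.05); sleep(.2)
s=get_state();f0=s["contact_force"];print(s["clock"],f0,(s["position"]-cap)@ax)
hit=move_l(cap-ax*.013,0.006,until_force=5.5)
for i in range(5):
    s=get_state();df=s["contact_force"]-f0;print(hit,s["clock"],df.round(2),round(df@ax,2),((s["position"]-cap)@ax).round(4))
    sleep(.25)
s=get_state();df=s["contact_force"]-f0;print(s["clock"],df.round(2),round(df@ax,2));np.savez("f0.npz",f0=f0)
f=grab_frame("side");cv2.imwrite("pics/s1.png",cv2.resize(f["img"][60:220,250:440,::-1],None,fx=4,fy=4))
E
```

```text
6.4167 [ 0.36695434 -0.55821955 -0.45825123] 0.010132426620703936
True 7.9167 [-3.46  0.76  7.05] 7.86 0.0041
True 8.1667 [-2.65  0.69  5.82] 6.4 0.0042
True 8.4167 [-1.92  0.47  5.81] 6.06 0.0041
True 8.6667 [-2.6   0.03  5.66] 6.23 0.0042
True 8.9167 [-2.8   0.64  6.57] 7.14 0.0042
9.1667 [-2.    0.43  5.78] 6.07
```

View pics/s1.png

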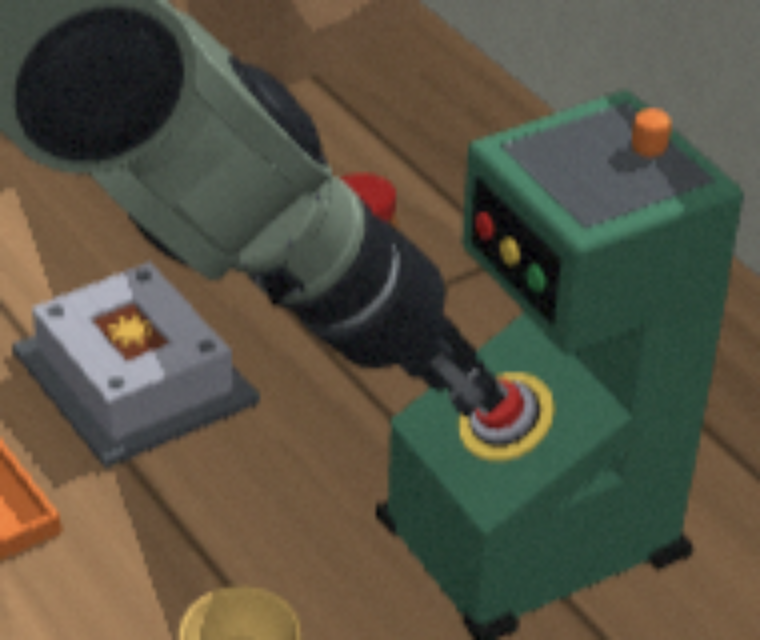

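The tool is on the cap with about 6 N steady along the button's axis, and the cap sits near (500,405) in the 4x crop. I'll compare its height with the free state.

```bash
python3 - <<'E'
import cv2,numpy as np
a=cv2.imread("pics/side0.png")[140:185,350:400]
b=cv2.resize(cv2.imread("pics/s1.png"),(190,160),interpolation=cv2.INTER_AREA)[80:125,100:150]
cv2.imwrite("pics/cmp.png",np.hstack([cv2.resize(x,(400,360),interpolation=cv2.INTER_CUBIC) for x in(a,b)]))
E
```

```text
(no output)
```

View pics/cmp.png

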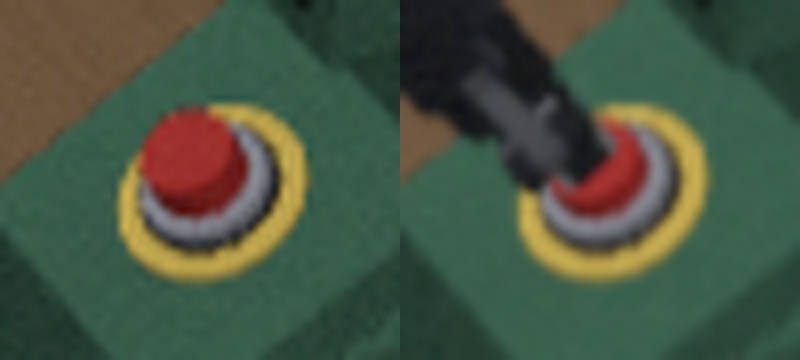

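The right crop shows the cap about 10 zoomed px lower, which matches 5 mm of travel. The 1.25 s hold at about 6 N is done, so I'll press it fully down.

```bash
python3 - <<'E'
from cell import *
from h import *
yaw=np.radians(-3.5);t=np.radians(27);ax=R.from_euler('z',yaw).apply([-np.sin(t),0,np.cos(t)])
cap=np.array([.5925,-.0080,.1425]);f0=np.load("f0.npz")["f0"]
p=get_state()["position"]
hit=move_l(p-ax*.012,0.008,until_force=18)
for i in range(3):
    s=get_state();df=s["contact_force"]-f0;print(hit,s["clock"],df.round(2),round(df@ax,2),((s["position"]-cap)@ax).round(4)); sleep(.12)
move_l(s["position"]+ax*.05,0.1)
f=grab_frame("side");cv2.imwrite("pics/s2.png",cv2.resize(f["img"][60:220,250:440,::-1],None,fx=4,fy=4));print(get_state()["clock"])
E
```

```text
True 10.0833 [-9.52  0.4  14.54] 17.28 -0.0013
True 10.2 [-9.    0.86 12.07] 14.85 -0.0012
True 10.3167 [-8.26  0.74 12.13] 14.57 -0.0012
11.1417
```

View pics/s2.png

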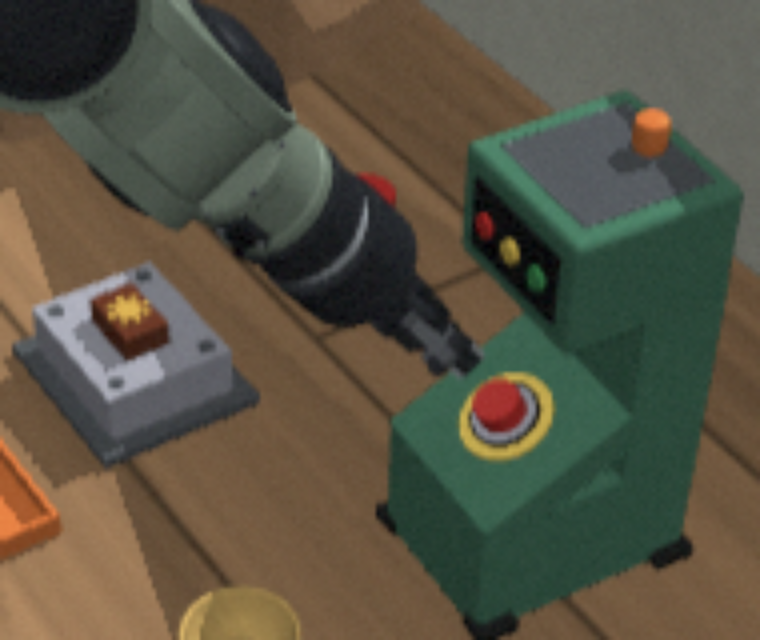

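The button's second stage is down, with 5.4 mm of travel to a rigid end. The tablet stands proud at (130,318) in the crop. Next I'll measure it with the wrist camera.

```bash
python3 - <<'E'
from cell import *
from h import *
let_go()
rv=rotz(0,0)
for i,p in enumerate([(.45,.25,.19),(.47,.31,.17)]):
    movep(p,rv);sleep(.1)
    s=get_state();f=grab_frame("wrist");cv2.imwrite(f"pics/d{i}.png",f["img"][:,:,::-1])
    np.savez(f"d{i}.npz",p=s["position"],r=s["eef_rot"]);print(s["position"],s["clock"],[ (x["centre"],x["score"]) for k in("tablet","die") for x in tip_of("wrist",k)[:1]])
E
```

```text
[0.45009704 0.24895644 0.18965317] 13.1 [([353.0, 211.9], 0.84), ([348.0, 201.4], 0.66)]
[0.46972879 0.30930389 0.16991932] 13.725 [([282.5, 200.6], 0.75)]
```

View pics/d0.png

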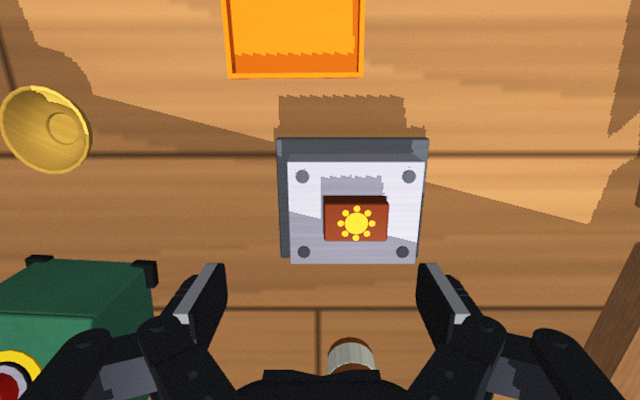

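View pics/d1.png

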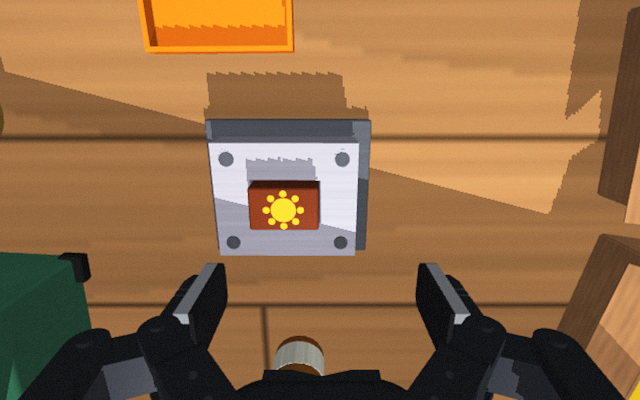

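d0 shows the proud tablet with its rosette at (356,223), and d1 shows it at (283,210). The plate's screws are visible in both.

```bash
python3 - <<'E'
from h import *
o=[];C=[]
for i,roi in((0,(325,200,388,242)),(1,(250,185,320,232))):
    im=cv2.imread(f"pics/d{i}.png");z=np.load(f"d{i}.npz");c=W(z["p"],z["r"]);C.append(c)
    x0,y0,x1,y1=roi;m=cv2.inRange(cv2.cvtColor(im,cv2.COLOR_BGR2HSV)[y0:y1,x0:x1],(20,150,150),(35,255,255))
    P=np.argwhere(m>0)[:,::-1]+[x0,y0];e=cv2.minEnclosingCircle(P.astype(np.float32));o.append((c,e[0]));print(e)
    g=cv2.cvtColor(im,cv2.COLOR_BGR2GRAY)
print("rosette",tri(o))
s0=[(302.5,177),(408.5,177),(304,252),(402.5,252)];s1=[(226,159.5),(342.5,160),(234,242.5),(341,243)]
X=[tri([(C[0],a),(C[1],b)]) for a,b in zip(s0,s1)]
for x in X: print(x[0].round(4),round(x[1],4))
print("die c",np.mean([x[0] for x in X],0))
d=X[1][0]-X[0][0];print(np.degrees(np.arctan2(d[1],d[0]))-90);d=X[3][0]-X[2][0];print(np.degrees(np.arctan2(d[1],d[0]))-90)
for c,a,b in((C[0],(324.5,242),(387.5,240.5)),(C[1],(248.5,230),(320,229))):
    d=atz(c,b,.066)-atz(c,a,.066);print("edge",np.linalg.norm(d),np.degrees(np.arctan2(d[1],d[0]))-90)
E
```

```text
((355.5705871582031, 222.69412231445312), 18.573205947875977)
((282.8277282714844, 209.60923767089844), 20.236461639404297)
rosette (array([0.47902591, 0.27982564, 0.06509206]), np.float64(3.8096418348171097e-05))
[0.4422 0.2335 0.0487] 0.0001
[0.4431 0.3276 0.046 ] 0.0
[0.5165 0.2335 0.0474] 0.0
[0.5171 0.3278 0.0468] 0.0001
die c [0.47970838 0.2806054  0.04723297]
-0.5606541364750086
-0.3808128716009236
edge 0.05561532612451626 1.4297274736706385
edge 0.057799165037290656 0.8638089482079891
```

Heights come out at 65 mm for the tablet top and 47 mm for the die top, against 66 and 48 in the text. I'll grasp with the jaws along y.

```bash
python3 - <<'E'
from cell import *
from h import *
rv=rotz(0,0)
move_l((.479,.2797,.12),.15,rot=rv)
print("hit",move_l((.479,.2797,.046),.06,until_force=8))
f0=get_state()["contact_force"]
grab(40)
s=get_state();print(s["clock"],s["position"],s["finger_gap"],s["contact_force"]-f0)
f=grab_frame("wrist");cv2.imwrite("pics/g0.png",f["img"][:,:,::-1])
E
```

```text
hit False
16.1833 [0.47919162 0.27977586 0.04624965] 0.6409652670478456 [-0.23879191  0.57251851  1.65867066]
```

View pics/g0.png

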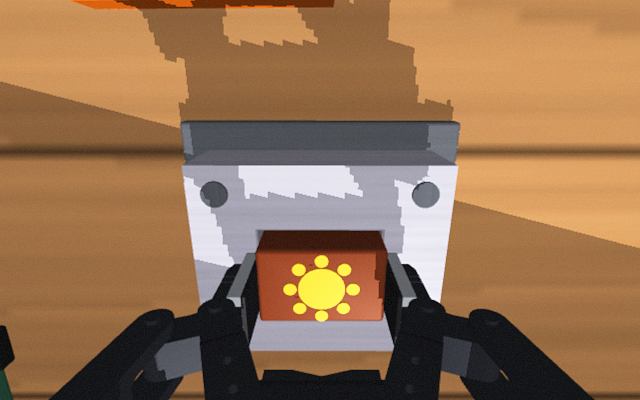

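The grasp is centred, with the tablet at (322,290) between the pads and a gap of about 54 mm. Now I'll lift and carry it clear of the console head.

```bash
python3 - <<'E'
from cell import *
from h import *
rv=rotz(0,0)
move_l((.479,.2797,.11),.08)
s=get_state();print(s["clock"],s["finger_gap"])
move_l((.479,.2797,.2),.15)
move_l((.40,.02,.24),.2)
move_l((.44,-.23,.22),.2)
for i,p in enumerate([(.46,-.24,.22),(.52,-.26,.25)]):
    move_l(p,.15);sleep(.1)
    s=get_state();f=grab_frame("wrist");cv2.imwrite(f"pics/t{i}.png",f["img"][:,:,::-1])
    np.savez(f"t{i}.npz",p=s["position"],r=s["eef_rot"]);print(s["position"],s["clock"],s["finger_gap"],[ (x["centre"],x["score"]) for k in("slot","tray","packed") for x in tip_of("wrist",k)[:1]])
E
```

```text
17.1833 0.645473002676975
[ 0.4594744  -0.23914696  0.21992305] 21.275 0.6432832505265703 [([309.9, 174.4], 0.87), ([311.2, 134.4], 0.56), ([293.9, 83.9], 0.7)]
[ 0.51883271 -0.25941227  0.24932771] 22.1917 0.6461882243175566 [([329.7, 117.7], 0.96), ([328.2, 78.4], 0.96), ([316.2, 27.1], 0.78)]
```

View pics/t0.png

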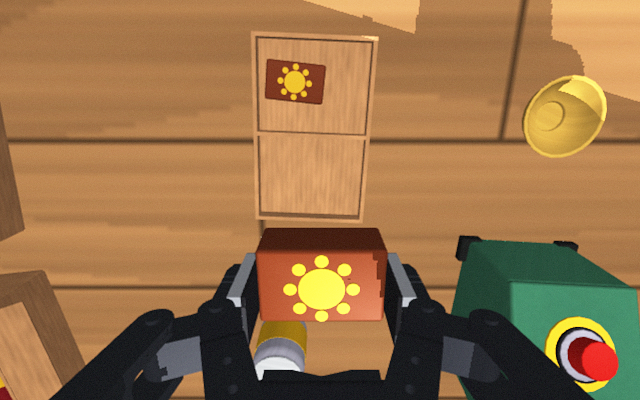

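View pics/t1.png

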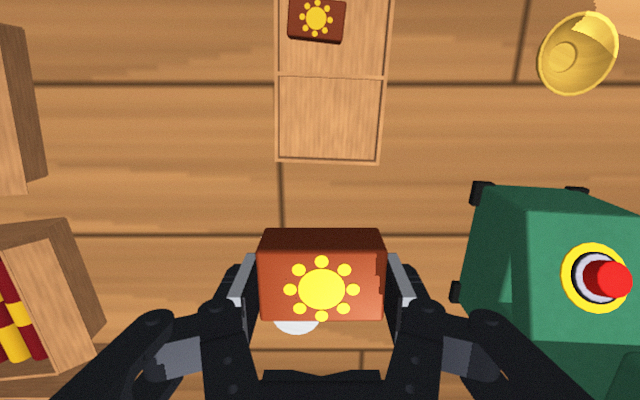

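t0 shows the tray with its outer corners at (250.5,32), (378,38), (365,222) and (255,219.5), and the empty compartment around (310,175). In t1 that compartment is around (330,118). The held tablet is level.

```bash
python3 - <<'E'
from h import *
C=[]
for i in(0,1):
    z=np.load(f"t{i}.npz");C.append(W(z["p"],z["r"]))
for n,a,b in(("slot",(309.9,174.4),(329.7,117.7)),("farL",(255,219.5),(275.5,161)),("farR",(365,222),(379,164.5)),("divL",(257,133),(276.5,76)),("divR",(367.5,135.5),(386,78.5)),("packed",(293.9,83.9),(316.2,27.1))):
    print(n,*tri([(C[0],a),(C[1],b)]))
X=[atz(C[0],p,.018) for p in((250.5,32),(378,38),(365,222),(255,219.5))]
print(np.round(X,4),np.mean(X,0))
for i in range(4):
    d=X[(i+1)%4]-X[i];print(np.linalg.norm(d),np.degrees(np.arctan2(d[1],d[0])))
Y=[atz(C[1],p,.018) for p in((275.5,161),(379,164.5),(386,78.5),(276.5,76))];print(np.round(Y,4),np.mean(Y,0))
print(atz(C[0],(309.9,174.4),.003),atz(C[1],(329.7,117.7),.003))
E
```

```text
slot [ 0.46761902 -0.24946294  0.0073036 ] 0.0010108658399485928
farL [ 0.51363154 -0.30984679  0.02544513] 0.0004981759546331646
farR [ 0.52064572 -0.18964764  0.01404484] 0.0013868593682306474
divL [ 0.4234537  -0.30788845 -0.00244252] 7.616932666734635e-05
divR [ 0.42589947 -0.1871209   0.00077365] 0.0008879331522706182
packed [ 0.37366714 -0.26495413 -0.00280988] 0.0016387584942867065
[[ 0.3274 -0.3044  0.018 ]
 [ 0.3323 -0.1846  0.018 ]
 [ 0.5194 -0.1888  0.018 ]
 [ 0.5165 -0.3119  0.018 ]] [ 0.42388989 -0.24742952  0.018     ]
0.11986974550152017 87.61636050840009
0.18708107102914281 -1.2983819803690217
0.12310476190751296 -91.35681620388897
0.18925389397355113 177.7156920788416
[[ 0.5154 -0.3104  0.018 ]
 [ 0.5195 -0.1917  0.018 ]
 [ 0.4266 -0.1894  0.018 ]
 [ 0.4241 -0.3054  0.018 ]] [ 0.47139573 -0.24924581  0.018     ]
[ 0.46835996 -0.25056175  0.003     ] [ 0.46830198 -0.2483968   0.003     ]
```

The slot is at (0.469, -0.250) with yaw about -2°. I'll lower until contact.

```bash
python3 - <<'E'
from cell import *
from h import *
rv=rotz(np.radians(-2),0)
move_l((.469,-.25,.10),.15,rot=rv)
move_l((.469,-.25,.024),.08);sleep(.2)
f0=get_state()["contact_force"]
hit=move_l((.469,-.25,.004),.012,until_force=3.5)
s=get_state();print(hit,s["clock"],s["position"],s["contact_force"]-f0)
f=grab_frame("side");cv2.imwrite("pics/p0.png",cv2.resize(f["img"][230:340,290:450,::-1],None,fx=4,fy=4))
E
```

```text
True 26.025 [ 0.46895104 -0.24997742  0.009652  ] [-0.32386152  1.0518559   3.7077221 ]
```

View pics/p0.png

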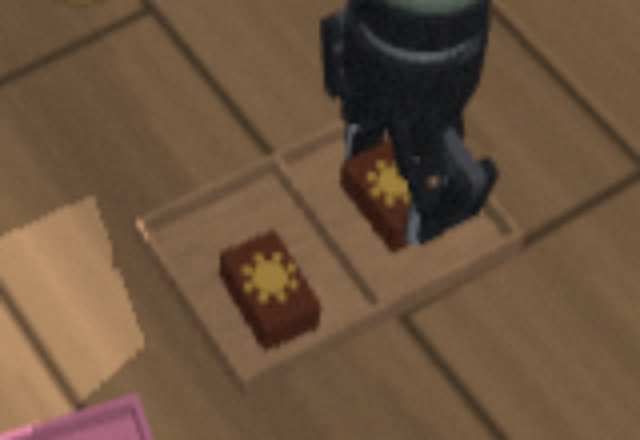

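Contact came at TCP z = 9.7 mm, where floor contact was expected. The tablet stands in the empty compartment at about (385,195) in the crop. I'll release it.

```bash
python3 - <<'E'
from cell import *
from h import *
let_go();s=get_state();print(s["clock"],s["finger_gap"],s["contact_force"])
p=s["position"];move_l(p+[0,0,.08],.06)
move_l((.40,-.25,.22),.15); sleep(.3)
obs={}
for n in("wrist","side","top"):
    f=grab_frame(n);cv2.imwrite(f"pics/e_{n}.png",f["img"][:,:,::-1])
s=get_state();np.savez("e.npz",p=s["position"],r=s["eef_rot"]);print(s["clock"],s["contact_force"])
E
python3 - <<'E'
import cv2,numpy as np
a=cv2.imread("pics/e_side.png")[80:330,260:460];b=cv2.imread("pics/e_wrist.png")
cv2.imwrite("pics/e.png",np.hstack([cv2.resize(a,(400,500)),cv2.resize(b[:,120:440],(400,500))]))
E
```

```text
26.4917 0.9989634259753852 [0.81226966 0.15666421 0.33422144]
29.5583 [ 0.3796735   0.57099352 -0.78009404]
```

View pics/e.png

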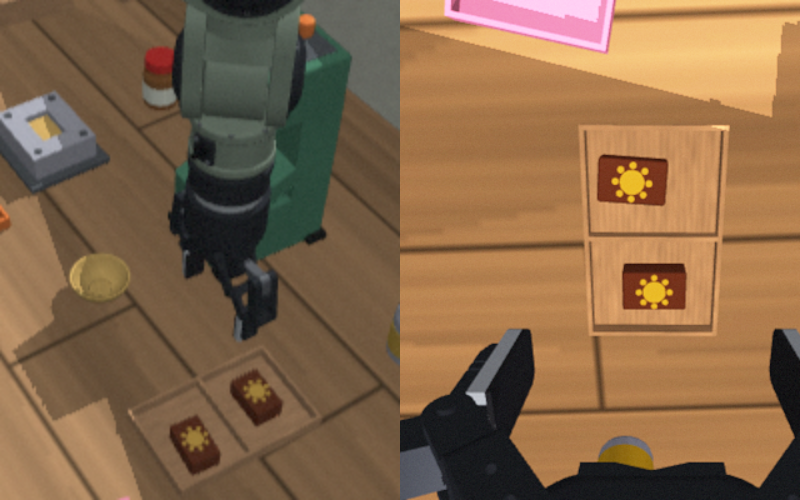

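View pics/e_wrist.png

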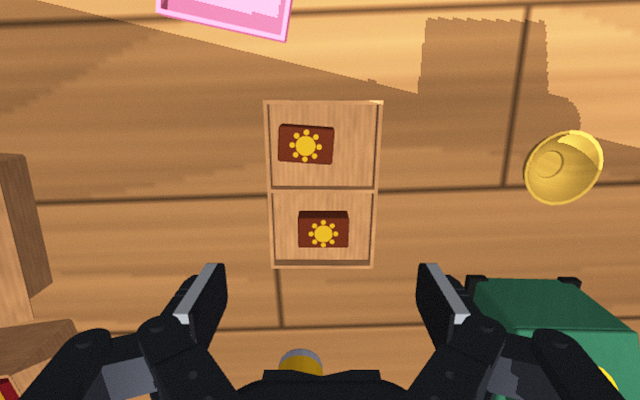

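View pics/e_top.png

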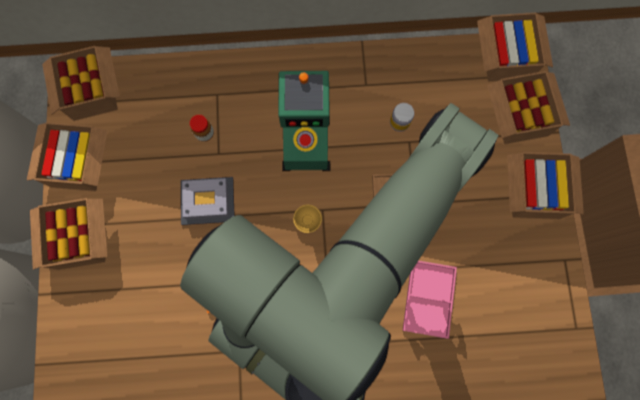

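The tablet lies rosette up with its rosette at (323,234) in the wrist view, inside the empty compartment. The bystanders have not moved. I'll do a numeric check, then hand in.

```bash
python3 - <<'E'
from cell import *
from h import *
z=np.load("e.npz");c=W(z["p"],z["r"])
x=tri([(c,(323,234)),(S,(260+258/2,80+391/2))]);print("rosette",x, atz(c,(323,234),.029))
sign_off();print(get_state()["clock"])
E
```

```text
rosette (array([ 0.47286054, -0.24914519,  0.02296609]), np.float64(0.0006311068138296339)) [ 0.46943238 -0.24905877  0.029     ]
the job is handed in; nothing more can be done
the job is handed in; nothing more can be done
```

The job is done and handed in at about 30 s of the 62 s allowed. No verdict is reported, so these are my own checks.

- **Button:** I held it at the halfway stop with about 6 N for 1.25 s. I then pressed it 5.4 mm further to the rigid end. The die pushed the tablet up and it stayed up. I could not read the joint values, so these depths come from forces, tool travel and pictures.
- **Tablet:** I gripped it across y and lifted it straight out. I set it down on light contact (about 3.7 N) in the empty compartment and then opened the fingers. It lies flat, rosette up, about 1 to 4 mm from the compartment's centre.
- **Bystanders and robot:** The packed tablet, jar, tin and dish look unmoved in the last pictures. The arm stood clear of everything when I handed in.

Some checks disagreed by a few millimetres:
- **Cap height:** The half-press stopped about 4 mm above my measured free cap top, so the cap stood higher than I had measured. The tilted fingertips probably added to the gap.
- **Rosette height:** The last two-view check read 23 mm against about 29 mm expected. Only the pixels I read by eye went into that, and the contact height (TCP 9.7 mm) agrees with the tablet lying on the floor.

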